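Prove the setting blade on the block and hold it in the guard slot

TASK

Draw the setting blade upright out of its wooden stand and lay its flat side flush against the middle of the steel setting block's face that looks towards the robot, well down that face, pressing it there for a moment. Then pass the blade's end straight down through the narrow slot in the top of the shaft guard and keep it there, its end about midway between the slotted plate and the shaft below, never touching the shaft. Finish while still holding the blade in the slot, do not let go, and leave the other things on the bench where they are.

Things in the scene. Friction and masses are not known exactly. Their poses are not given: they have to be found in the camera images.
- blade: Setting blade, loose, about 0.3 kg: a flat steel strip 8 mm thick (own x) and 40 mm wide (own y), 110 mm long (own z, up), with a black plastic grip block above it 18 mm (x) x 40 mm (y) x 45 mm (z). The grip block runs from 110 to 155 mm above the blade's free end and is taken from above across its 18 mm. Origin: centre of the free lower end. It starts upright in the slot of the stand. The same turned half round about z.
- stand: Wooden stand, fixed, 60 (x) x 90 (y) x 45 (z) mm, origin at the centre of its underside on the bench. A slot 10 mm (x) x 42 mm (y) in the middle of its top, 35 mm deep (floor 10 mm above the bench), holds the blade; the blade stands with its axes along those of the stand and its origin at z = 10 mm.
- block: Setting block, fixed, plain ground steel, 40 (x) x 90 (y) x 60 (z) mm, origin at the centre of its underside on the bench. The face to use is the 90 x 60 mm one at x = -20 mm, which looks towards the robot (-x of the block). It is rigid: a push that stops at the first touch springs back to no force, so lean on it some 1 to 2 mm farther.
- guard: Shaft guard, fixed: green side walls and clear front and back panels carry an aluminium top plate 120 (x) x 160 (y) mm, 6 mm thick, its top 120 mm above the bench, its underside at 114 mm. Foot 150 x 180 mm, 6 mm thick. Origin at the centre of the underside on the bench. The slot is in the middle of the top plate, through it, 10 mm (x) x 42 mm (y), its mouth bevelled by 2 mm: 2 mm wider and 2 mm longer than the blade's section. The space below is empty down to the shaft.
- shaft: Steel shaft in the guard, fixed, 44 mm across, lying along the guard's y below the slot; its top is 50 mm above the bench (70 mm below the top of the plate). Origin on the bench at the guard's origin, same axes.
- wrench: Bystander, loose: open spanner, 190 mm long, lying flat. Origin at or near its underside; to be left alone.
- screwdriver: Bystander, loose: screwdriver, 190 mm long, lying flat. Origin at or near its underside; to be left alone.
- oiler: Bystander, loose: closed dark steel oil can, 56 mm across, 120 mm high. Origin at or near its underside; to be left alone.
- blank: Bystander, loose: short aluminium round, 38 mm across, 35 mm high, standing. Origin at or near its underside; to be left alone.

How it is judged:
By the outcome, as a careful person would: the job done as asked, in the order asked, and still so for the second after the job is handed in, while the arm keeps its last pose, push and grip.
It also fails if it takes over 59 s, if anything falls off the work surface, if the arm or the gripper's body presses on something with over 40 N, if the wrist force passes 120 N, or if a joint passes its speed limit or range.

ROBOT

A 6-joint arm with a two-finger parallel gripper is mounted at the origin on the work surface. World frame = base frame: x ahead of the robot, y to its left, z up, the work surface at z = 0. Lengths are in mm, angles in degrees, forces in N, time in s.
With the tool pointing down it reaches from about 275 to 750 mm from the base axis. Payload 10.2 kg.
Tool frame: the origin (TCP) lies at the very end of the fingers, on their centre line; the grasp point (between the pads) lies 19 mm behind it; z points along the fingers, y is the line along which they close (so a half turn about z gives the same grasp; the last joint's range is limited). The gripper opens to 88 mm and grips with 3 to 60 N. Pads are 18 mm wide; open, the fingers measure 123 mm over their backs; the gripper's body (75 mm by 187 mm) begins 45 mm behind the grasp point.
Start: joints at [-83.503, 17.928, 85.812, -0, 76.261, -12.8], TCP at [173.483, -495.515, 238.72] pointing down, gripper open.
Joint ranges: [-168.41, 168.41], [-55.51, 124.54], [10.69, 146.95], [-70.63, 250.63], [1, 178], [-165.06, 165.06]. Speed limits (degrees/s): [136.94, 136.94, 172.46, 180, 180, 180].

INTERFACE

Orientations are given as [roll, pitch, yaw] about the fixed x, y, z axes, in that order (R = Rz(yaw) Ry(pitch) Rx(roll)).
In Python, from workcell import sensors, viewer, job gives the robot as it stands.
- The arm moves only by the tool jog_arm, never from a script. Its argument "moves" is a list that holds one entry, the list of rows, each a list of 5 numbers: the shift along the tool's x, y, z each as a share of 30 cm, from -1 to 1, then the turn about the tool's z as a share of 180 degrees, from -1 to 1, then the gripper command: -1 is fully open, 1 is shut, values between are in proportion. In form: [[[x, y, z, turn, jaw], ...]]. A call has exactly 5 rows; each row shifts and turns the commanded pose from where the row before left it, along the tool's axes as they then stand; what a row does not reach is not made up. A row lasts 1/8 s, in which the tool goes at most 62.5 mm and 10.7 degrees, less where a joint would pass 70% of its speed; a pose out of reach is approached as far as the arm can. A call with a number of a shift or a turn outside -1 to 1 is refused whole. A call with a gripper value outside its range is refused whole. The fingers move at their own pace and stop on an object; "force" is the grip in N (left out, the last holds). Time passes only in rows, so rows that do not move let the fingers close, or fill a call up. It gives the time, the measured TCP pose, the force, the opening and the grip force at its end, in the units of the state.
- sensors.read_state(): the state, without advancing time (a new reading comes with each control period).
- viewer.camera(name): name is "scene" or "top" or "wrist"; returns (picture, depth): 384x512x3 uint8, red, green, blue; 384x512 float32, mm along the optical axis (not along the pixel's ray), 0 where there is no reading.
- viewer.camera_model(name): a dict with "camera_matrix" (3x3 intrinsics, pixels), "pose" (4x4, takes a point from camera to world coordinates). Camera axes: x right, y up, looking along -z (the intrinsics and any distortion apply to the point x, -y, -z); pixel columns grow to the right and rows downward; lengths in mm; the calibration is good to about 2 mm. A picture is of the moment at which its call begins: read the wrist's pose just before it. camera_model takes no time and is no camera call; for the wrist camera it gives the pose at the moment of the call.
- job.close_job(): hands the job in; it is judged then, once.
The state is a dict: "time": time; "qpos": joint angles; "qvel": joint speeds; "effort": joint torques, N m; "tcp_pos": TCP position; "eef_rot": TCP orientation; "wrist_force": force on the tool from outside, world axes, zero at the start; "moment": the same for the moment, N m; "finger_gap": opening from 0.0 (shut) to 1.0 (fully open); "grip_force": force on a finger pad.
Only numpy, scipy, OpenCV 4.12 (cv2) and the standard library are available. Lean on these libraries where they do the work, as an engineer would, in place of code of your own. Each camera call takes 0.05 s, during which the arm holds its last target. There are 200 camera calls.

## Working session

There is one attempt and no reset: what is moved stays moved. The work goes in short steps, Python scripts to look and compute and a tool call to move; the robot and the scene stay as the last step left them, time stands still between calls to the robot, and variables do not carry over. Pictures are saved under pics/ and viewed, at most 10 in all, crops included, and the job is handed in when it is done.

Besides the shell and the picture viewer there is one more tool, called after "Emit:" in YAML: its name, and indented under it one key for each argument. jog_arm: Moves the arm, as the interface text tells. Shift numbers are shares of 30 cm and turn numbers shares of 180 degrees, none past 1 either way. Its arguments: {"type":"object","properties":{"moves":{"type":"array","items":{"type":"array","items":{"type":"array","items":{"type":"number","minimum":-1,"maximum":1}}}},"force":{"type":"number"}},"required":["moves"]}

```bash
mkdir -p pics
cat > h.py <<'E'
import numpy as np, cv2
from workcell import sensors, viewer, job
def cloud(name):
    m=viewer.camera_model(name); p,d=viewer.camera(name)
    K=np.array(m["camera_matrix"]);T=np.array(m["pose"])
    v,u=np.mgrid[:384,:512]
    x=(u-K[0,2])/K[0,0]*d; y=(v-K[1,2])/K[1,1]*d
    W=np.stack([x,-y,-d],-1)@T[:3,:3].T+T[:3,3]
    W[d==0]=np.nan
    return p,d,W,m
E
python3 - <<'E'
from h import *
for n in ("scene","top"):
    p,d,W,m=cloud(n); cv2.imwrite(f"pics/{n}1.png",p[:,:,::-1]); np.savez(f"{n}1.npz",p=p,d=d,W=W)
    print(n,m,(d>0).mean())
print(sensors.read_state())
a=cv2.imread("pics/scene1.png");b=cv2.imread("pics/top1.png")
E
```

```text
scene {'camera_matrix': array([[362.98118188,   0.        , 251.87690868],
       [  0.        , 362.98118188, 188.07720513],
       [  0.        ,   0.        ,   1.        ]]), 'pose': array([[ 7.29983558e-01, -4.03633618e-01,  5.51546832e-01,
         1.08707500e+03],
       [ 6.83451289e-01,  4.26041270e-01, -5.92775819e-01,
        -5.79100233e+02],
       [ 4.28253588e-03,  8.09671995e-01,  5.86867038e-01,
         6.27427507e+02],
       [ 0.00000000e+00,  0.00000000e+00,  0.00000000e+00,
         1.00000000e+00]])} 0.9956919352213541
top {'camera_matrix': array([[424.35232056,   0.        , 259.86250499],
       [  0.        , 424.35232056, 187.36616835],
       [  0.        ,   0.        ,   1.        ]]), 'pose': array([[ 1.11475058e-02,  9.92819795e-01, -1.19099065e-01,
         4.06678961e+02],
       [-9.99937685e-01,  1.09968274e-02, -1.92229270e-03,
         7.18821946e+00],
       [-5.98778384e-04,  1.19113072e-01,  9.92880515e-01,
         1.19850708e+03],
       [ 0.00000000e+00,  0.00000000e+00,  0.00000000e+00,
         1.00000000e+00]])} 0.9962565104166666
{'time': 0.1, 'qpos': array([-8.35038651e+01,  1.79561126e+01,  8.58478648e+01,  5.35573169e-04,
        7.62607548e+01, -1.28017583e+01]), 'qvel': array([-0.02239409, -0.05240529, -0.07640371,  0.02140551, -0.08302876,
        0.01093703]), 'effort': array([ 1.39019594e-03, -4.02817619e+01, -2.52644938e+01,  6.94537698e-02,
        3.42250080e-02, -7.04102308e-05]), 'tcp_pos': array([ 173.45202478, -495.29796341,  238.23119144]), 'eef_rot': array([-1.79936992e+02, -1.48504220e-02,  1.92977576e+01]), 'wrist_force': array([-0.3257619 ,  0.00637291,  0.32204552]), 'moment': array([ 0.02288692, -0.01533323,  0.00119642]), 'grip_force': 0.0, 'finger_gap': 1.0014389974566325}
```

View pics/scene1.png

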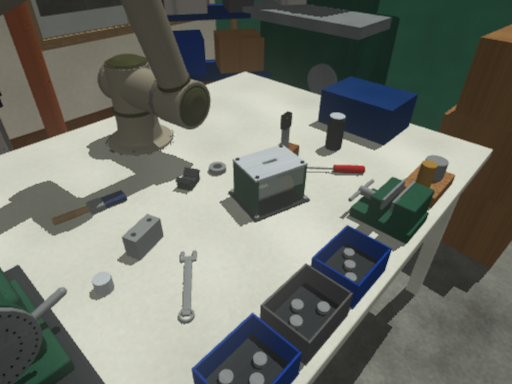

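View pics/top1.png

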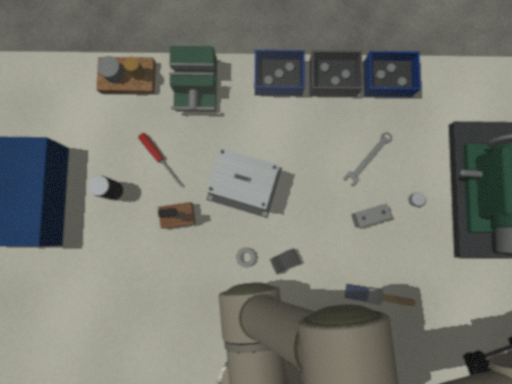

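The scene view shows the blade and stand at about (287,135), the guard at (270,175) and the block at (143,236). In the top view they are the stand at (178,214), the guard at (244,181) and the block at (372,216). Next I'll fit their outlines.

Run:
```python
from h import *
def rect(P,lab):
    r=cv2.minAreaRect(P[:,:2].astype(np.float32)); b=cv2.boxPoints(r)
    e=[b[1]-b[0],b[2]-b[1]]; L=max(e,key=np.linalg.norm)
    a=np.degrees(np.arctan2(L[1],L[0]))-90
    a=(a+90)%180-90
    print(lab,len(P),"c",np.round(r[0],1),"size",np.round(r[1],1),"yaw",round(a,1),"z",np.round(np.median(P[:,2]),1),"mean",np.round(P.mean(0),1))
for n in("top","scene"):
    z=np.load(n+"1.npz");W=z["W"]
    def sel(cx,cy,r,z0,z1):
        m=(np.hypot(W[...,0]-cx,W[...,1]-cy)<r)&(W[...,2]>z0)&(W[...,2]<z1)
        m=cv2.morphologyEx(m.astype(np.uint8),cv2.MORPH_OPEN,np.ones((2,2)))>0
        return W[m]
    if n=="top":
        for k,(u,v) in dict(st=(190,222),gu=(244,170),bl=(372,216)).items(): print(k,W[v,u])
        S=W[222,190];G=W[170,244];B=W[216,372]
    for lab,a in dict(stand=(S[0],S[1],80,35,55),grip=(S[0],S[1],80,140,180),guard=(G[0],G[1],130,110,130),block=(B[0],B[1],80,52,68)).items():
        P=sel(*a)
        if len(P)>5: rect(P,n+" "+lab)
```

```text
st [448.33401797 197.61851769  46.01936522]
gu [580.593094    50.58202804 119.97058923]
bl [ 469.31955674 -292.12747905   59.45504773]
top stand 534 c [447.1 225.9] size [ 47.9 110.9] yaw 40.3 z nan mean [nan nan nan]
top grip 148 c [461.6 249.4] size [15. 64.] yaw 14.3 z nan mean [nan nan nan]
top guard 2833 c [568.1  50.9] size [160.2 136.9] yaw -16.0 z nan mean [nan nan nan]
top block 504 c [ 470.2 -304.7] size [ 41.3 106.4] yaw 17.7 z nan mean [nan nan nan]
scene stand 53 c [517.6 201.6] size [ 30.1 178.2] yaw 32.2 z 44.3 mean [486.4 253.6  45.4]
scene grip 110 c [376.2 386.8] size [ 26.9 400.9] yaw 31.6 z nan mean [nan nan nan]
scene guard 1653 c [574.9 115.9] size [299.1 129.9] yaw -9.9 z nan mean [nan nan nan]
scene block 547 c [ 465.1 -272.2] size [ 43.2 142. ] yaw 21.9 z 59.2 mean [ 479.5 -298.5   57.7]
```

```bash
cat >> h.py <<'E'
def rect(W,c,r,z0,z1,lab,k=3):
    m=(np.hypot(W[...,0]-c[0],W[...,1]-c[1])<r)&(W[...,2]>z0)&(W[...,2]<z1)
    m=cv2.morphologyEx(m.astype(np.uint8),cv2.MORPH_OPEN,np.ones((k,k)))
    n,l,s,_=cv2.connectedComponentsWithStats(m)
    if n<2: print(lab,"none");return
    m=l==1+np.argmax(s[1:,4]); P=W[m]
    q=cv2.minAreaRect(P[:,:2].astype(np.float32)); b=cv2.boxPoints(q)
    L=max([b[1]-b[0],b[2]-b[1]],key=np.linalg.norm)
    a=(np.degrees(np.arctan2(L[1],L[0])))%180-90
    print(lab,len(P),"c",np.round(q[0],1),"size",np.round(sorted(q[1]),1),"yaw",round(float(a),1),"mean",np.round(P.mean(0),1))
    return P
E
python3 - <<'E'
from h import *
for n in("top","scene"):
    W=np.load(n+"1.npz")["W"]
    for lab,a in dict(stand=((448,226),70,40,50),grip=((455,226),70,150,175),guard=((570,50),120,114,126),block=((468,-300),80,55,66)).items():
        rect(W,*a,n+" "+lab)
W=np.load("top1.npz")["W"]
for v in range(204,222,2): print(v,[tuple(np.round(W[v,u]).astype(int)) if W[v,u,2]==W[v,u,2] else 0 for u in range(160,198,4)])
E
```

```text
top stand 445 c [467.6 239.2] size [60.6 90.4] yaw 9.6 mean [464.1 230.4  46. ]
top grip 132 c [467.5 239.3] size [18.4 40.4] yaw 8.1 mean [467.5 237.9 165.3]
top guard 2757 c [560.9  55.8] size [120.6 160.2] yaw -16.2 mean [560.2  54.8 121.3]
top block 478 c [ 472. -293.] size [40.  89.2] yaw 17.6 mean [ 471.7 -291.5   61.2]
scene stand 67 c [473.4 260.8] size [39.  45.7] yaw 9.9 mean [477.5 264.7  44.6]
scene grip 77 c [468.3 235.9] size [17.3 42.2] yaw 12.2 mean [470.5 231.7 160.4]
scene guard 1548 c [560.3  54.3] size [124.8 163.2] yaw -16.5 mean [564.1  48.2 119.7]
scene block 504 c [ 472.4 -295.3] size [42.1 91.2] yaw 17.9 mean [ 475.  -297.9   59.4]
204 [(np.int64(500), np.int64(291), np.int64(3)), (np.int64(500), np.int64(281), np.int64(-2)), (np.int64(500), np.int64(269), np.int64(1)), (np.int64(500), np.int64(256), np.int64(6)), (np.int64(496), np.int64(236), np.int64(51)), (np.int64(497), np.int64(227), np.int64(42)), (np.int64(497), np.int64(215), np.int64(46)), (np.int64(497), np.int64(204), np.int64(48)), (np.int64(500), np.int64(200), np.int64(10)), (np.int64(501), np.
[... 3059 characters left out ...]
4(46)), (np.int64(459), np.int64(225), np.int64(48)), (np.int64(459), np.int64(214), np.int64(48)), (np.int64(459), np.int64(203), np.int64(47)), (np.int64(459), np.int64(192), np.int64(50)), (np.int64(461), np.int64(189), np.int64(0))]
220 [(np.int64(453), np.int64(279), np.int64(45)), (np.int64(453), np.int64(268), np.int64(46)), (np.int64(453), np.int64(257), np.int64(49)), (np.int64(453), np.int64(247), np.int64(42)), (np.int64(453), np.int64(235), np.int64(47)), (np.int64(453), np.int64(224), np.int64(50)), (np.int64(454), np.int64(214), np.int64(45)), (np.int64(454), np.int64(203), np.int64(49)), (np.int64(454), np.int64(192), np.int64(51)), (np.int64(456), np.int64(188), np.int64(4))]
```

```bash
cat >> h.py <<'E'
def plan(x,y,z,yaw,n):
    s=sensors.read_state(); p=np.array(s["tcp_pos"]); a=s["eef_rot"][2]
    t=np.array([x,y,z],float); print("at",np.round(p,1),np.round(s["eef_rot"],2),"F",np.round(s["wrist_force"],1),"t",round(s["time"],2),"grip",s["grip_force"],s["finger_gap"])
    dy=(yaw-a+180)%360-180; st=(t-p)/n
    for i in range(n):
        c,q=np.cos(np.radians(a)),np.sin(np.radians(a))
        X=np.array([c,q,0]);Y=np.array([q,-c,0])
        print([round(float(v),3) for v in (st@X/300,st@Y/300,-st[2]/300,-dy/n/180)])
        a+=dy/n
E
python3 -c "
from h import *
plan(455,235,290,99.6,15)"
```

```text
at [ 173.5 -495.3  238.2] [-1.7994e+02 -1.0000e-02  1.9300e+01] F [-0.3  0.   0.3] t 0.1 grip 0.0 1.0014389974566325
[0.113, -0.132, -0.012, -0.03]
[0.125, -0.121, -0.012, -0.03]
[0.135, -0.109, -0.012, -0.03]
[0.145, -0.096, -0.012, -0.03]
[0.153, -0.082, -0.012, -0.03]
[0.16, -0.068, -0.012, -0.03]
[0.166, -0.052, -0.012, -0.03]
[0.17, -0.037, -0.012, -0.03]
[0.173, -0.021, -0.012, -0.03]
[0.174, -0.004, -0.012, -0.03]
[0.174, 0.012, -0.012, -0.03]
[0.172, 0.028, -0.012, -0.03]
[0.168, 0.044, -0.012, -0.03]
[0.163, 0.059, -0.012, -0.03]
[0.157, 0.074, -0.012, -0.03]
```

Emit:
jog_arm:
  moves:
    - [[0.113, -0.132, -0.012, -0.03, -1], [0.125, -0.121, -0.012, -0.03, -1], [0.135, -0.109, -0.012, -0.03, -1], [0.145, -0.096, -0.012, -0.03, -1], [0.153, -0.082, -0.012, -0.03, -1]]

```text
time: 0.72
tcp_pos: [267.5, -250.6, 256.7]
eef_rot: [-180.0, -0.0, 46.4]
wrist_force: [0.5, -0.5, 0.7]
finger_gap: 0.998
grip_force: 0.0
```

Emit:
jog_arm:
  moves:
    - [[0.16, -0.068, -0.012, -0.03, -1], [0.166, -0.052, -0.012, -0.03, -1], [0.17, -0.037, -0.012, -0.03, -1], [0.173, -0.021, -0.012, -0.03, -1], [0.174, -0.004, -0.012, -0.03, -1]]

```text
time: 1.35
tcp_pos: [359.7, -6.4, 274.8]
eef_rot: [180.0, 0.0, 73.5]
wrist_force: [0.9, -1.0, 0.6]
finger_gap: 1.0
grip_force: 0.0
```

Emit:
jog_arm:
  moves:
    - [[0.174, 0.012, -0.012, -0.03, -1], [0.172, 0.028, -0.012, -0.03, -1], [0.168, 0.044, -0.012, -0.03, -1], [0.163, 0.059, -0.012, -0.03, -1], [0.157, 0.074, -0.012, -0.03, -1]]

```text
time: 1.98
tcp_pos: [451.1, 237.9, 292.6]
eef_rot: [-180.0, 0.0, 100.5]
wrist_force: [0.6, -0.1, 0.6]
finger_gap: 1.002
grip_force: 0.0
```

Run:
```python
from h import *
p,d,W,m=cloud("wrist"); cv2.imwrite("pics/w1.png",p[:,:,::-1]); np.savez("w1.npz",p=p,d=d,W=W)
rect(W,(467,239),70,40,50,"stand")
rect(W,(467,239),70,150,175,"grip")
plan(467.5,239.2,230,99.3,5)
```

```text
stand 2360 c [467.4 239. ] size [60.  90.1] yaw 9.3 mean [463.9 246.6  45.7]
grip 903 c [467.7 239.1] size [18.7 40.4] yaw 9.1 mean [466.8 240.8 164.8]
at [452.  241.9 292.2] [ 1.7999e+02 -1.1000e-01  1.0085e+02] F [-1.4  2.7 -2.4] t 2.02 grip 0.0 1.0007855109291504
[-0.004, 0.01, 0.041, 0.002]
[-0.004, 0.01, 0.041, 0.002]
[-0.004, 0.01, 0.041, 0.002]
[-0.004, 0.01, 0.041, 0.002]
[-0.003, 0.01, 0.041, 0.002]
```

View pics/w1.png

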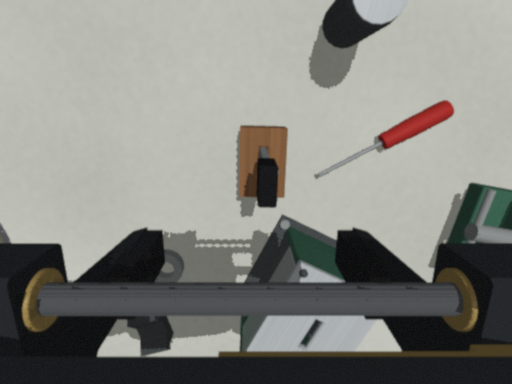

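The wrist view shows the blade grip at (266,182) and the stand at (263,160). The fit agrees with the top camera to under 1 mm.

Emit:
jog_arm:
  moves:
    - [[-0.004, 0.01, 0.041, 0.002, -1], [-0.004, 0.01, 0.041, 0.002, -1], [-0.004, 0.01, 0.041, 0.002, -1], [-0.004, 0.01, 0.041, 0.002, -1], [0, 0, 0, 0, -1]]

```text
time: 2.65
tcp_pos: [463.4, 232.9, 242.5]
eef_rot: [-179.9, 0.0, 98.8]
wrist_force: [-0.8, -0.2, 0.5]
finger_gap: 0.998
grip_force: 0.0
```

```bash
python3 -c "
from h import *
plan(467.6,239.1,123,99.3,5)"
```

```text
at [463.4 232.9 242.5] [-1.799e+02  1.000e-02  9.880e+01] F [-0.8 -0.2  0.5] t 2.65 grip 0.0 0.997647510226091
[0.004, 0.003, 0.08, -0.001]
[0.004, 0.003, 0.08, -0.001]
[0.004, 0.003, 0.08, -0.001]
[0.004, 0.003, 0.08, -0.001]
[0.004, 0.003, 0.08, -0.001]
```

Emit:
jog_arm:
  moves:
    - [[0.01, 0.007, 0.05, -0.0015, -1], [0.01, 0.007, 0.05, -0.0015, -1], [0, 0, 0.05, 0, -1], [0, 0, 0, 0, -1], [0, 0, 0, 0, -1]]

```text
time: 3.28
tcp_pos: [466.9, 240.0, 198.8]
eef_rot: [180.0, -0.0, 99.4]
wrist_force: [-0.4, -0.1, 0.5]
finger_gap: 1.0
grip_force: 0.0
```

```bash
python3 -c "
from h import *
plan(467.6,239.1,123,99.3,3)"
```

```text
at [466.9 240.  198.8] [179.97  -0.    99.4 ] F [-0.4 -0.1  0.5] t 3.27 grip 0.0 0.999860807250042
[-0.001, 0.001, 0.084, 0.0]
[-0.001, 0.001, 0.084, 0.0]
[-0.001, 0.001, 0.084, 0.0]
```

Emit:
jog_arm:
  moves:
    - [[-0.003, 0.002, 0.08, 0, -1], [0, 0, 0.08, 0, -1], [0, 0, 0.08, 0, -1], [0, 0, 0.009, 0, -1], [0, 0, 0, 0, -1]]

```text
time: 3.9
tcp_pos: [468.0, 239.3, 124.8]
eef_rot: [179.9, -0.0, 99.4]
wrist_force: [-0.2, 0.0, -0.5]
finger_gap: 1.001
grip_force: 0.0
```

Emit:
jog_arm:
  moves:
    - [[0, 0, 0, 0, 1], [0, 0, 0, 0, 1], [0, 0, 0, 0, 1], [0, 0, 0, 0, 1], [0, 0, 0, 0, 1]]
  force: 55

```text
time: 4.53
tcp_pos: [467.5, 239.2, 123.8]
eef_rot: [-180.0, -0.0, 99.4]
wrist_force: [-0.9, -0.3, 0.3]
finger_gap: 0.456
grip_force: 0.0
```

Emit:
jog_arm:
  moves:
    - [[0, 0, 0, 0, 1], [0, 0, 0, 0, 1], [0, 0, 0, 0, 1], [0, 0, 0, 0, 1], [0, 0, 0, 0, 1]]

```text
time: 5.15
tcp_pos: [467.5, 239.2, 123.8]
eef_rot: [-180.0, 0.0, 99.4]
wrist_force: [-0.1, 0.5, -0.2]
finger_gap: 0.201
grip_force: 55.0
```

Emit:
jog_arm:
  moves:
    - [[0, 0, -0.01, 0, 1], [0, 0, -0.03, 0, 1], [0, 0, -0.05, 0, 1], [0, 0, -0.06, 0, 1], [0, 0, -0.06, 0, 1]]

```text
time: 5.78
tcp_pos: [467.6, 239.2, 188.4]
eef_rot: [179.9, -0.0, 99.4]
wrist_force: [0.0, 0.3, -1.9]
finger_gap: 0.199
grip_force: 55.0
```

Emit:
jog_arm:
  moves:
    - [[0, 0, -0.07, 0, 1], [0, 0, -0.08, 0, 1], [0, 0, -0.1, 0, 1], [0, 0, -0.05, 0, 1], [0, 0, 0, 0, 1]]

```text
time: 6.4
tcp_pos: [467.6, 239.2, 277.6]
eef_rot: [179.9, -0.0, 99.4]
wrist_force: [-0.3, -0.3, -4.0]
finger_gap: 0.201
grip_force: 55.0
```

Run:
```python
from h import *
# blade check: image from wrist/scene
p,d,W,m=cloud("scene"); cv2.imwrite("pics/s2.png",cv2.resize(p[40:230,180:400,::-1],None,fx=3,fy=3))
b=np.radians(17.7); n=np.array([np.cos(b),np.sin(b)]); f=np.array([472.1,-294.])-20*n
for s in (20,80): print("block face pre",s,f-n*(4+s))
plan(*(f-n*64),235,107.7,15)
```

```text
block face pre 20 [ 430.18289482 -307.37745468]
block face pre 80 [ 373.02320595 -325.61943834]
at [467.3 239.1 276.5] [-179.98    0.     99.4 ] F [ 0.7  0.3 -3. ] t 6.45 grip 54.95785478095058 0.19666232122957794
[-0.12, -0.037, 0.009, -0.003]
[-0.119, -0.038, 0.009, -0.003]
[-0.119, -0.039, 0.009, -0.003]
[-0.119, -0.04, 0.009, -0.003]
[-0.118, -0.041, 0.009, -0.003]
[-0.118, -0.043, 0.009, -0.003]
[-0.117, -0.044, 0.009, -0.003]
[-0.117, -0.045, 0.009, -0.003]
[-0.117, -0.046, 0.009, -0.003]
[-0.116, -0.047, 0.009, -0.003]
[-0.116, -0.048, 0.009, -0.003]
[-0.115, -0.049, 0.009, -0.003]
[-0.115, -0.05, 0.009, -0.003]
[-0.114, -0.051, 0.009, -0.003]
[-0.114, -0.053, 0.009, -0.003]
```

View pics/s2.png

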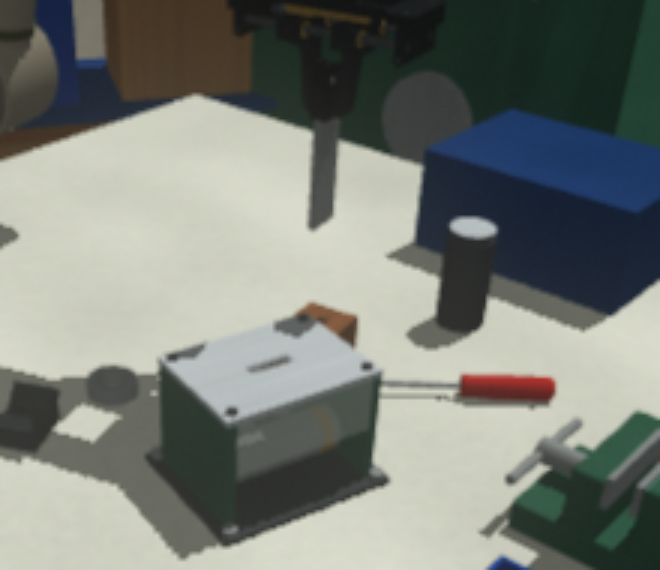

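The crop shows the blade drawn out and hanging upright from the fingers at (322,175). The stand was left in place.

Emit:
jog_arm:
  moves:
    - [[-0.06, -0.018, 0.0, 0, 1], [-0.12, -0.038, 0.009, -0.003, 1], [-0.12, -0.038, 0.009, -0.003, 1], [-0.12, -0.039, 0.009, -0.003, 1], [-0.12, -0.04, 0.009, -0.003, 1]]

```text
time: 7.08
tcp_pos: [443.9, 68.6, 265.2]
eef_rot: [-179.9, -0.0, 101.6]
wrist_force: [0.2, 0.0, -2.1]
finger_gap: 0.201
grip_force: 55.0
```

Emit:
jog_arm:
  moves:
    - [[-0.12, -0.041, 0.009, -0.003, 1], [-0.12, -0.043, 0.009, -0.003, 1], [-0.12, -0.044, 0.009, -0.003, 1], [-0.12, -0.045, 0.009, -0.003, 1], [-0.12, -0.046, 0.009, -0.003, 1]]

```text
time: 7.7
tcp_pos: [418.9, -121.1, 251.7]
eef_rot: [-179.9, -0.0, 104.2]
wrist_force: [-1.1, 0.1, -3.4]
finger_gap: 0.201
grip_force: 55.0
```

Emit:
jog_arm:
  moves:
    - [[-0.12, -0.047, 0.009, -0.003, 1], [-0.12, -0.048, 0.009, -0.003, 1], [-0.12, -0.049, 0.009, -0.003, 1], [-0.06, -0.03, 0.009, -0.003, 1], [0, 0, 0, 0, 1]]

```text
time: 8.32
tcp_pos: [400.9, -255.7, 240.7]
eef_rot: [-179.9, -0.1, 106.3]
wrist_force: [-0.1, -0.1, -2.5]
finger_gap: 0.201
grip_force: 55.0
```

Run:
```python
from h import *
p,d,W,m=cloud("wrist"); cv2.imwrite("pics/w2.png",p[:,:,::-1]); np.savez("w2.npz",p=p,d=d,W=W)
rect(W,(472,-294),70,55,66,"block")
plan(390,-320.2,200,107.7,4)
```

```text
block 1971 c [ 470.3 -288.3] size [40.1 77.5] yaw 17.2 mean [ 469.  -280.5   60.7]
at [ 401.3 -254.8  241. ] [-1.7996e+02 -9.0000e-02  1.0633e+02] F [ 1.2 -0.1 -2.1] t 8.38 grip 55.01199897058541 0.19787151974500597
[-0.05, -0.024, 0.034, -0.002]
[-0.05, -0.025, 0.034, -0.002]
[-0.049, -0.025, 0.034, -0.002]
[-0.049, -0.025, 0.034, -0.002]
```

View pics/w2.png

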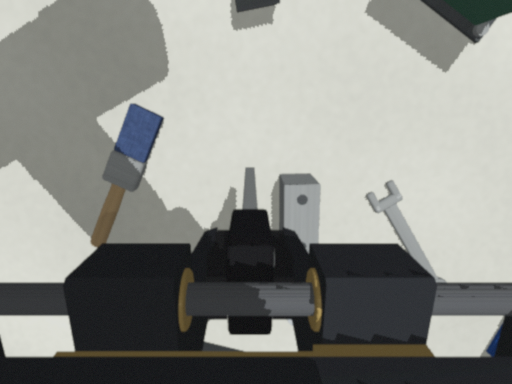

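The wrist view shows the blade hanging at (250,190) just left of the block at (300,210). The visible end of the block confirms its centre at (472,-294).

Emit:
jog_arm:
  moves:
    - [[-0.05, -0.02, 0.034, -0.0015, 1], [-0.05, -0.02, 0.034, -0.0015, 1], [-0.05, -0.02, 0.034, -0.0015, 1], [-0.05, -0.02, 0.03, -0.0015, 1], [0, 0, 0, 0, 1]]

```text
time: 9.0
tcp_pos: [396.2, -319.9, 201.1]
eef_rot: [-180.0, -0.1, 107.4]
wrist_force: [0.1, 0.2, -2.2]
finger_gap: 0.201
grip_force: 55.0
```

Emit:
jog_arm:
  moves:
    - [[0, 0, 0.05, 0, 1], [0, 0, 0.05, 0, 1], [0, 0, 0.05, 0, 1], [0, 0, 0, 0, 1], [0, 0, 0, 0, 1]]

```text
time: 9.62
tcp_pos: [396.8, -319.2, 157.4]
eef_rot: [180.0, 0.0, 107.5]
wrist_force: [-0.5, 0.7, -3.6]
finger_gap: 0.199
grip_force: 55.0
```

Run:
```python
from h import *
b=np.radians(17.5); n=np.array([np.cos(b),np.sin(b)]); f=np.array([472.1,-294.2])-20*n
t=f-n*16; print(t); plan(*t,124,107.5,4)
```

```text
[ 437.76618977 -305.02540878]
at [ 396.8 -319.2  157.4] [1.7999e+02 3.0000e-02 1.0750e+02] F [-0.5  0.7 -3.6] t 9.62 grip 55.01042934047291 0.19908340067712724
[0.001, 0.036, 0.028, 0.0]
[0.001, 0.036, 0.028, 0.0]
[0.001, 0.036, 0.028, 0.0]
[0.001, 0.036, 0.028, 0.0]
```

Emit:
jog_arm:
  moves:
    - [[0.001, 0.036, 0.028, 0, 1], [0.001, 0.036, 0.028, 0, 1], [0.001, 0.036, 0.028, 0, 1], [0.001, 0.036, 0.028, 0, 1], [0, 0, 0, 0, 1]]

```text
time: 10.25
tcp_pos: [437.9, -304.3, 122.7]
eef_rot: [-180.0, -0.1, 107.6]
wrist_force: [-0.4, -0.0, -2.6]
finger_gap: 0.204
grip_force: 55.0
```

Emit:
jog_arm:
  moves:
    - [[0, 0.01, 0, 0, 1], [0, 0.01, 0, 0, 1], [0, 0.008, 0, 0, 1], [0, 0, 0, 0, 1], [0, 0, 0, 0, 1]]

```text
time: 10.88
tcp_pos: [445.4, -302.4, 123.5]
eef_rot: [-180.0, -0.0, 107.5]
wrist_force: [-0.4, 0.8, -2.9]
finger_gap: 0.202
grip_force: 55.0
```

Run:
```python
from h import *
b=np.radians(17.5); n=np.array([np.cos(b),np.sin(b)]); f=np.array([472.1,-294.2])-20*n
t=f-n*4; print(t); plan(*t,124,107.5,1)
```

```text
[ 449.21079318 -301.41693919]
at [ 445.4 -302.4  123.5] [-180.     -0.    107.49] F [-0.4  0.8 -2.9] t 10.88 grip 55.00934477720875 0.20160576174624575
[-0.001, 0.013, -0.002, -0.0]
```

Creep in at about 0.6 mm per row.

Emit:
jog_arm:
  moves:
    - [[0, 0.003, 0, 0, 1], [0, 0.003, 0, 0, 1], [0, 0.003, 0, 0, 1], [0, 0.002, 0, 0, 1], [0, 0, 0, 0, 1]]

```text
time: 11.5
tcp_pos: [448.7, -301.4, 123.5]
eef_rot: [-180.0, -0.0, 107.5]
wrist_force: [-0.1, 0.6, -2.3]
finger_gap: 0.197
grip_force: 55.0
```

Emit:
jog_arm:
  moves:
    - [[0, 0.002, 0, 0, 1], [0, 0.001, 0, 0, 1], [0, 0.001, 0, 0, 1], [0, 0, 0, 0, 1], [0, 0, 0, 0, 1]]

```text
time: 12.12
tcp_pos: [449.6, -301.1, 123.5]
eef_rot: [-180.0, -0.0, 107.5]
wrist_force: [-2.2, -0.1, -1.5]
finger_gap: 0.201
grip_force: 55.0
```

Emit:
jog_arm:
  moves:
    - [[0, 0.0015, 0, 0, 1], [0, 0.0015, 0, 0, 1], [0, 0, 0, 0, 1], [0, 0, 0, 0, 1], [0, 0, 0, 0, 1]]

```text
time: 12.75
tcp_pos: [450.0, -301.0, 123.5]
eef_rot: [-179.9, -0.0, 107.5]
wrist_force: [-5.8, -1.9, 0.5]
finger_gap: 0.197
grip_force: 55.0
```

Emit:
jog_arm:
  moves:
    - [[0, 0.002, 0, 0, 1], [0, 0.0015, 0, 0, 1], [0, 0, 0, 0, 1], [0, 0, 0, 0, 1], [0, 0, 0, 0, 1]]

```text
time: 13.38
tcp_pos: [450.3, -300.9, 123.6]
eef_rot: [-179.8, -0.0, 107.5]
wrist_force: [-9.7, -2.8, 1.3]
finger_gap: 0.197
grip_force: 55.0
```

Run:
```python
from h import *
s=sensors.read_state(); print(s["moment"],s["wrist_force"],s["eef_rot"])
p,d,W,m=cloud("scene"); cv2.imwrite("pics/s3.png",cv2.resize(p[150:290,80:260,::-1],None,fx=4,fy=4))
```

```text
[-0.72510358  2.14937542 -0.00391256] [-9.70335766 -2.82551546  1.34850374] [-1.79804989e+02 -3.48003424e-02  1.07519310e+02]
```

View pics/s3.png

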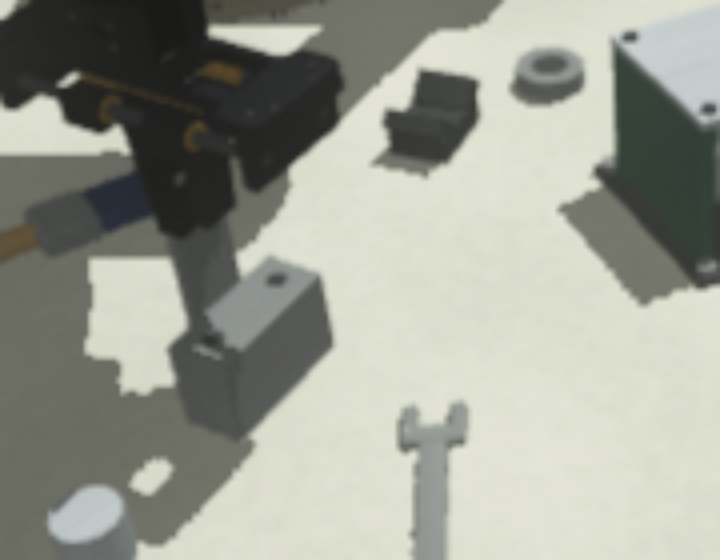

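The crop shows the blade upright against the middle of the block's near face at (205,300), pressed with about 10 N and no yaw moment. Back off squarely, then lift.

Emit:
jog_arm:
  moves:
    - [[0, 0, 0, 0, 1], [0, -0.02, 0, 0, 1], [0, -0.06, 0, 0, 1], [0, -0.06, 0, 0, 1], [0, 0, -0.03, 0, 1]]

```text
time: 14.05
tcp_pos: [410.1, -313.4, 132.5]
eef_rot: [-180.0, -0.1, 107.4]
wrist_force: [0.2, -0.2, -3.4]
finger_gap: 0.197
grip_force: 55.0
```

Emit:
jog_arm:
  moves:
    - [[0, 0, -0.1, 0, 1], [0, 0, -0.13, 0, 1], [0, 0, -0.13, 0, 1], [0, 0, -0.1, 0, 1], [0, 0, 0, 0, 1]]

```text
time: 14.68
tcp_pos: [412.1, -313.6, 272.6]
eef_rot: [179.9, 0.3, 107.5]
wrist_force: [0.3, -1.3, -3.9]
finger_gap: 0.201
grip_force: 55.0
```

Run:
```python
from h import *
plan(480,0,280,73.7,10)
```

```text
at [ 412.1 -313.6  272.6] [179.88   0.25 107.5 ] F [ 0.3 -1.3 -3.9] t 14.68 grip 54.99864582787268 0.200615887845347
[0.093, 0.053, -0.002, 0.019]
[0.096, 0.047, -0.002, 0.019]
[0.098, 0.042, -0.002, 0.019]
[0.101, 0.036, -0.002, 0.019]
[0.103, 0.03, -0.002, 0.019]
[0.104, 0.024, -0.002, 0.019]
[0.105, 0.018, -0.002, 0.019]
[0.106, 0.011, -0.002, 0.019]
[0.107, 0.005, -0.002, 0.019]
[0.107, -0.001, -0.002, 0.019]
```

Run:
```python
from h import *
plan(544,-3,285,73.7,10)
```

```text
at [ 412.1 -313.6  272.6] [179.88   0.25 107.5 ] F [ 0.3 -1.3 -3.9] t 14.68 grip 54.99864582787268 0.200615887845347
[0.086, 0.073, -0.004, 0.019]
[0.09, 0.068, -0.004, 0.019]
[0.094, 0.062, -0.004, 0.019]
[0.097, 0.057, -0.004, 0.019]
[0.1, 0.051, -0.004, 0.019]
[0.103, 0.045, -0.004, 0.019]
[0.106, 0.039, -0.004, 0.019]
[0.108, 0.033, -0.004, 0.019]
[0.109, 0.026, -0.004, 0.019]
[0.111, 0.02, -0.004, 0.019]
```

Emit:
jog_arm:
  moves:
    - [[0.086, 0.073, -0.004, 0.019, 1], [0.09, 0.068, -0.004, 0.019, 1], [0.094, 0.062, -0.004, 0.019, 1], [0.097, 0.057, -0.004, 0.019, 1], [0.1, 0.051, -0.004, 0.019, 1]]

```text
time: 15.3
tcp_pos: [477.5, -156.3, 275.1]
eef_rot: [-179.9, -0.1, 90.3]
wrist_force: [0.8, 0.0, -3.0]
finger_gap: 0.198
grip_force: 55.0
```

Emit:
jog_arm:
  moves:
    - [[0.103, 0.045, -0.004, 0.019, 1], [0.106, 0.039, -0.004, 0.019, 1], [0.108, 0.033, -0.004, 0.019, 1], [0.109, 0.026, -0.004, 0.019, 1], [0.111, 0.02, -0.004, 0.019, 1]]

```text
time: 15.92
tcp_pos: [544.4, -1.3, 280.9]
eef_rot: [-179.9, 0.0, 73.2]
wrist_force: [0.4, -0.6, -2.7]
finger_gap: 0.201
grip_force: 55.0
```

Emit:
jog_arm:
  moves:
    - [[0, 0, 0, 0, 1], [0, 0, 0, 0, 1], [0, 0, 0, 0, 1], [0, 0, 0, 0, 1], [0, 0, 0, 0, 1]]

```text
time: 16.55
tcp_pos: [544.3, -2.8, 282.5]
eef_rot: [-180.0, -0.0, 73.3]
wrist_force: [0.6, -0.0, -3.0]
finger_gap: 0.2
grip_force: 55.0
```

Run:
```python
from h import *
plan(544,-3,285,73.7,1)
p,d,W,m=cloud("wrist"); cv2.imwrite("pics/w4.png",p[:,:,::-1]); np.savez("w4.npz",p=p,d=d,W=W,K=m["camera_matrix"],T=m["pose"])
rect(W,(561,55),130,115,126,"plate")
```

```text
at [544.3  -2.8 282.5] [-180.     -0.     73.27] F [ 0.6 -0.  -3. ] t 16.55 grip 55.01052483916283 0.19961062436281943
[-0.001, -0.001, -0.008, -0.002]
plate 20714 c [560.8  55.1] size [120.3 160.4] yaw -16.2 mean [562.7  61.9 120.8]
```

View pics/w4.png

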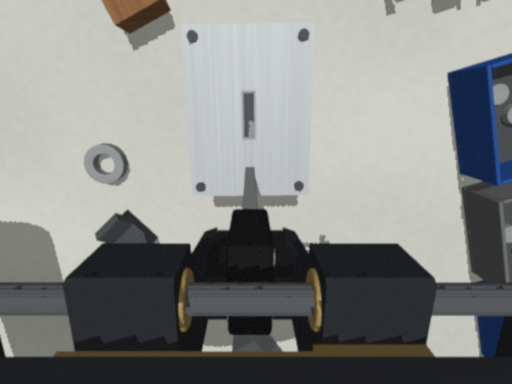

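The wrist view shows the slot at (249,114) in the plate and the blade's lower end at (250,170).

Run:
```python
from h import *
z=np.load("w4.npz");p,W,K,T=z["p"],z["W"],z["K"],z["T"]
g=cv2.cvtColor(p,cv2.COLOR_RGB2GRAY)
def cast(u,v,h):
    r=T[:3,:3]@np.array([(u-K[0,2])/K[0,0],-(v-K[1,2])/K[1,1],-1]); return T[:3,3]+r*(h-T[2,3])/r[2]
c=g[80:150,230:270]
print(np.array2string(g[86:144:4,238:262],max_line_width=200))
# slot by dark threshold
m=np.zeros_like(g);m[84:146,236:264]=(g[84:146,236:264]<150)
n,l,s,_=cv2.connectedComponentsWithStats(m);i=1+np.argmax(s[1:,4]);vv,uu=np.where(l==i)
P=np.array([cast(u,v,120)[:2] for u,v in zip(uu,vv)],np.float32)
q=cv2.minAreaRect(P);print(q,s[i])
print("blade tip rows");print(np.array2string(g[160:184:2,236:268],max_line_width=220))
a=np.radians(73.27);X=np.array([np.cos(a),np.sin(a),0]);Y=np.array([np.sin(a),-np.cos(a),0])
tip=np.array([544.3,-2.8,282.5-113.8])
Ti=np.linalg.inv(T)
for dx,dy in((20,4),(20,-4),(20,0)):
    c=Ti[:3,:3]@(tip+dx*X+dy*Y)+Ti[:3,3]; print(dx,dy,K[0,2]+K[0,0]*c[0]/-c[2],K[1,2]-K[1,1]*c[1]/-c[2])
for dx,dy in((22,6),(22,-6),(-22,6),(-22,-6)):
    b=np.radians(-16.2);w=np.array([560.8,55.1,120])+dx*np.array([-np.sin(b),np.cos(b),0])+dy*np.array([np.cos(b),np.sin(b),0])
    c=Ti[:3,:3]@w+Ti[:3,3]; print("slot",dx,dy,K[0,2]+K[0,0]*c[0]/-c[2],K[1,2]-K[1,1]*c[1]/-c[2])
```

```text
[[203 203 201 201 199 197 198 199 202 203 201 200 200 199 200 202 204 203 203 204 203 202 201 201]
 [203 202 199 190 183 181 181 183 185 187 187 185 185 184 184 184 189 192 200 203 202 202 200 200]
 [203 201 197 177 157 131  99  89  90  91  94  91  92  90  89 114 158 178 197 202 202 201 200 200]
 [201 201 197 182 160 130  97  87  87  88  90  90  88  89  87 112 157 177 195 202 202 200 200 199]
 [201 201 197 182 161 131  97  85  87  87  88  90  89  85  87 114 157 176 191 201 201 201 200 200]
 [202 202 198 182 163 139 102  87  85  88  89  89  87  87  85 111 158 175 191 199 201 200 200 199]
 [201 200 197 183 162 139 103  86  85  86  87  88  88  87  87 114 157 174 190 199 201 199 198 198]
 [200 200 198 189 166 139 103  85  86  86  90  89  89  86  86 113 157 174 190 198 200 200 199 197]
 [200 200 198 188 166 140 103  86  83  86  87  89  86  87  85 106 146 173 188 198 200 199 197 198]
 [201 200 198 187 169 153 108  87  85  87 107 141 150 146 137 139 153 172 189 198 199 199 197 196]
 [200 199 198 191 170 152 111  85  85  85  94 117 142 149 147 148 160 173 188 198 198 198 196 196]
 [199 198 1
[... 1717 characters left out ...]
192 192 192 192 184 151 115 102 101 102 101 102 100 100 101 103 137 180 191 192 192 191 191 191 190 191 192 193 191]
 [191 194 193 192 191 192 192 182 143 107 101 101 101 102 102 102  99 100  99 112 152 182 190 191 190 190 190 190 190 192 191 191]
 [191 194 193 191 190 192 193 182 141 109 102 101 102 101 102 101 101 101  99 101 133 174 188 190 189 189 190 189 190 192 192 191]]
20 4 254.15622091540104 165.71964364671186
20 -4 244.7353100032604 165.73028188756027
20 0 249.44576815727945 165.7249627640895
slot 22 6 254.57773577284914 91.20336614194468
slot 22 -6 241.89280276969205 91.3408798424905
slot -22 6 254.84370974674178 138.18762599053954
slot -22 -6 242.65052125016237 138.31528284506817
```

```bash
python3 -c "
from h import *
plan(560.7,55.7,245,73.7,4)"
```

```text
at [544.4  -2.8 282.6] [179.99  -0.    73.28] F [ 0.   0.5 -3.2] t 16.6 grip 55.010569021396805 0.20261632027423
[0.051, -0.001, 0.031, -0.001]
[0.051, -0.001, 0.031, -0.001]
[0.051, -0.001, 0.031, -0.001]
[0.051, -0.001, 0.031, -0.001]
```

Emit:
jog_arm:
  moves:
    - [[0.05, 0, 0.01, -0.002, 1], [0.05, -0.001, 0.02, 0, 1], [0.05, -0.001, 0.04, 0, 1], [0.05, -0.001, 0.05, 0, 1], [0, 0, 0, 0, 1]]

```text
time: 17.23
tcp_pos: [560.1, 56.5, 244.7]
eef_rot: [-179.8, 0.0, 73.8]
wrist_force: [-0.5, -0.6, -2.1]
finger_gap: 0.197
grip_force: 55.0
```

Emit:
jog_arm:
  moves:
    - [[0, 0, 0, 0, 1], [0, 0, 0, 0, 1], [0, 0, 0, 0, 1], [0, 0, 0, 0, 1], [0, 0, 0, 0, 1]]

```text
time: 17.85
tcp_pos: [560.6, 55.2, 246.6]
eef_rot: [180.0, -0.0, 73.7]
wrist_force: [0.1, 0.8, -2.9]
finger_gap: 0.199
grip_force: 55.0
```

```bash
python3 -c "
from h import *
plan(560.7,55.7,240,73.7,1)
p,d,W,m=cloud('scene'); cv2.imwrite('pics/s5.png',cv2.resize(p[120:220,220:320,::-1],None,fx=6,fy=6,interpolation=cv2.INTER_CUBIC))"
```

```text
at [560.6  55.2 246.6] [179.99  -0.    73.65] F [ 0.1  0.8 -2.9] t 17.85 grip 55.00943909632042 0.19895820010253304
[0.002, -0.0, 0.022, -0.0]
```

View pics/s5.png

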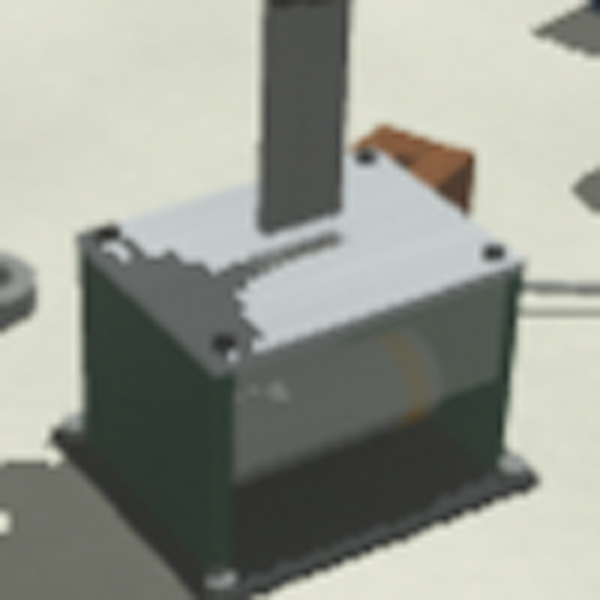

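The crop shows the blade's end at (300,225) hanging just above the slot at (290,252) and parallel to it. Lower gently.

Emit:
jog_arm:
  moves:
    - [[0.001, 0, 0.01, 0, 1], [0, 0, 0.01, 0, 1], [0, 0, 0.01, 0, 1], [0, 0, 0.008, 0, 1], [0, 0, 0, 0, 1]]

```text
time: 18.52
tcp_pos: [560.6, 55.6, 234.9]
eef_rot: [-180.0, 0.0, 73.7]
wrist_force: [-0.5, 0.3, -3.6]
finger_gap: 0.196
grip_force: 55.0
```

Emit:
jog_arm:
  moves:
    - [[0, 0, 0.003, 0, 1], [0, 0, 0.003, 0, 1], [0, 0, 0.003, 0, 1], [0, 0, 0.003, 0, 1], [0, 0, 0.003, 0, 1]]

```text
time: 19.15
tcp_pos: [560.6, 55.6, 230.6]
eef_rot: [180.0, -0.0, 73.7]
wrist_force: [0.1, 0.5, -2.5]
finger_gap: 0.198
grip_force: 55.0
```

Emit:
jog_arm:
  moves:
    - [[0, 0, 0.003, 0, 1], [0, 0, 0.003, 0, 1], [0, 0, 0.003, 0, 1], [0, 0, 0.003, 0, 1], [0, 0, 0, 0, 1]]

```text
time: 19.77
tcp_pos: [560.6, 55.6, 226.9]
eef_rot: [-180.0, 0.0, 73.7]
wrist_force: [0.1, -0.6, -2.1]
finger_gap: 0.197
grip_force: 55.0
```

The blade's end is through the plate with no contact force. About 30 mm remains.

Emit:
jog_arm:
  moves:
    - [[0, 0, 0.015, 0, 1], [0, 0, 0.02, 0, 1], [0, 0, 0.02, 0, 1], [0, 0, 0.015, 0, 1], [0, 0, 0, 0, 1]]

```text
time: 20.4
tcp_pos: [560.5, 55.6, 205.6]
eef_rot: [-180.0, 0.0, 73.7]
wrist_force: [0.9, -0.4, -1.9]
finger_gap: 0.199
grip_force: 55.0
```

Emit:
jog_arm:
  moves:
    - [[0, 0, 0.01, 0, 1], [0, 0, 0.01, 0, 1], [0, 0, 0.008, 0, 1], [0, 0, 0, 0, 1], [0, 0, 0, 0, 1]]

```text
time: 21.02
tcp_pos: [560.7, 55.6, 197.7]
eef_rot: [180.0, -0.0, 73.7]
wrist_force: [-0.2, -0.2, -3.2]
finger_gap: 0.199
grip_force: 55.0
```

```bash
python3 -c "
from h import *
plan(560.7,55.7,197,73.7,1)
p,d,W,m=cloud('scene'); cv2.imwrite('pics/s6.png',cv2.resize(p[100:220,210:330,::-1],None,fx=5,fy=5,interpolation=cv2.INTER_CUBIC))"
```

```text
at [560.7  55.6 197.7] [179.99  -0.    73.66] F [-0.2 -0.2 -3.2] t 21.02 grip 55.00931366812438 0.198865140970029
[0.0, -0.0, 0.002, -0.0]
```

View pics/s6.png

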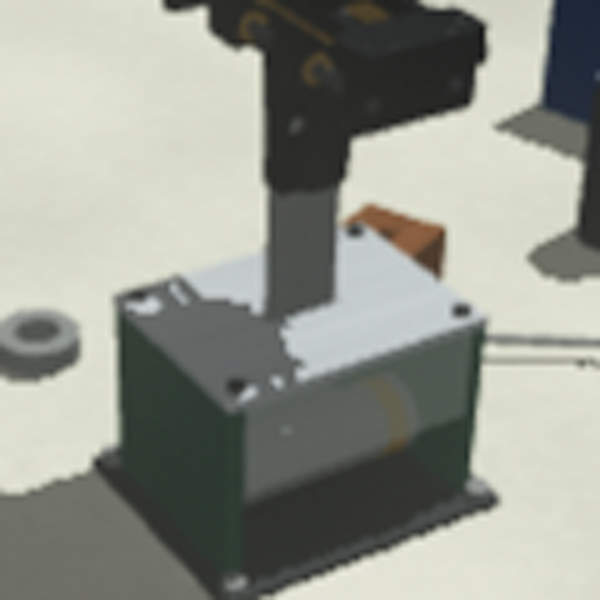

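The crop shows the blade passing through the slot at (300,312). Its end is near z = 84 mm, about midway between the plate's underside (114) and the shaft (50), with only its own weight on the wrist. One settling call, then I'll hand in.

Emit:
jog_arm:
  moves:
    - [[0, 0, 0.003, 0, 1], [0, 0, 0, 0, 1], [0, 0, 0, 0, 1], [0, 0, 0, 0, 1], [0, 0, 0, 0, 1]]

```text
time: 21.7
tcp_pos: [560.6, 55.6, 196.7]
eef_rot: [180.0, -0.0, 73.7]
wrist_force: [-0.6, 0.5, -3.5]
finger_gap: 0.202
grip_force: 55.0
```

```bash
python3 -c "
from h import *
print(job.close_job())"
```

```text
the job is handed in; nothing more can be done
None
```

I drew the blade out upright and pressed it against the middle of the block's near face, its end about 10 mm above the bench, with about 10 N. It is now held in the guard slot, its end at about z = 83 mm between plate and shaft, and the job was handed in at about 22 s.

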